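Centre a wobbly sample tube on the balance pan and record its weight

ROBOT

A 7-joint arm with a two-finger parallel gripper is mounted at the origin on the work surface. World frame = base frame: x ahead of the robot, y to its left, z up, the work surface at z = 0. Lengths are in m, angles in rad, forces in N, time in s.
With the tool pointing down it reaches from about 0.4 to 0.875 m from the base axis. Payload 6.5 kg.
Tool frame: the origin (TCP) lies at the very end of the fingers, on their centre line; the grasp point (between the pads) lies 19 mm behind it (manip.pinch_z is the distance from the TCP to the grasp point, in m); z points along the fingers, y is the direction in which the jaws open and shut (so a half turn about z gives the same grasp; the last joint's range is limited). The gripper opens to 85 mm and grips with 20 to 120 N. Pads are 22 mm wide; open, the fingers measure 114 mm over their backs; the gripper's body (76 mm by 85 mm) begins 54 mm behind the grasp point. The pads swing forward as they close: fully open they stand 13 mm farther back than shut.
Start: joints at [1.203, 0.536, -0.004, 1.538, 0.003, 1.067, -0.071], TCP at [0.193, -0.621, 0.231] pointing down, gripper open.
Joint ranges: [-2.7, 2.7], [-0.37, 2.16], [-1.27, 1.26], [0.24, 2.4], [-1.31, 4.45], [0.19, 1.91], [-2.76, 2.76]. Speed limits (rad/s): [2.39, 2.39, 3.14, 3.14, 3.14, 3.14, 3.14].

INTERFACE

Orientations are given as a 3x3 rotation matrix whose columns are the frame's x, y, z axes.
In Python, from bench import sensors, imaging, manip gives the robot as it stands. The module is installed in compiled form; this text tells all that it offers.
- The arm moves only by the tool jog_arm, never from a script. Its argument "deltas" is a list that holds one entry, the list of rows, each a list of 5 numbers: the finger opening in mm, from 0 to 85.4, then the shift along the tool's x, y, z in mm, then the turn about the tool's z in rad. In form: [[[fingers, dx, dy, dz, turn], ...]]. A call has 1 to 20 rows; each row is the pose to reach, as a shift and turn from the pose commanded when the call began, along the tool's axes at that moment; what a row does not reach only later rows make up. A row lasts 1/10 s, in which the tool goes at most 50 mm and 8.59 degrees, less where a joint would pass 70% of its speed; a pose out of reach is approached as far as the arm can. A call with a gripper value outside its range is refused whole. The fingers move at their own pace and stop on an object; "grip_force" is the grip in N (left out, the last holds). Time passes only in rows, so rows that repeat a pose let the fingers close. It gives the time, the measured TCP pose, the force and the opening at its end, in the units of the state.
- sensors.get_state(): the state, without advancing time (a new reading comes with each control period).
- imaging.camera(name): name is "scene" or "top" or "wrist"; returns the picture (400x640x3 uint8, blue, green, red); there is no depth.
- imaging.camera_model(name): a dict with "fov_y" (degrees; the focal length in pixels is half the picture's height over the tangent of half this angle, whatever the lens; pixels are square), "cx", "cy" (the principal point, pixels), "xyz" and "orientation" of the camera in the world; the wrist camera has in their place "hand_eye" (4x4, takes a point from camera to tool coordinates, whose origin is the TCP and whose axes are the flange's). Camera axes: x right, y down, z forward; pixel columns grow to the right and rows downward; lengths in m; the calibration is good to about 2 mm. The wrist camera is an equidistant fisheye: a pixel r from the principal point sees the ray r / f radians off the axis. A picture is of the moment at which its call begins: read the wrist's pose just before it. camera_model takes no time and is no camera call.
- manip.close_job(): hands the job in, once; it reports no verdict.
The state is a dict: "time_s": time; "joint_positions": joint angles; "dq": joint speeds; "joint_efforts": joint torques, N m; "eef_pos": TCP position; "ee_rot": TCP orientation; "wrist_force": force on the tool from outside, world axes, zero at the start; "ft_torque": the same for the moment, N m; "width": finger opening in m.
Only numpy, scipy, OpenCV 4.12 (cv2) and the standard library are available. Lean on these libraries where they do the work, as an engineer would, in place of code of your own. Each camera call takes 0.05 s, during which the arm holds its last target.

TASK

At specimen reception a red-capped sample tube in its black round foot stands off-centre on the balance's small round pan. Without gripping or lifting it, push it with light taps of the fingertips low on the foot until the foot stands upright inside the blue ring printed on the pan, take your fingers away, and then press the green key fully down to record the weight and let it go. Do not tip the tube or knock it off, push gently, press the key only once the tube is centred, and leave the other things where they are.

Things in the scene. Friction and masses are not known exactly. Their poses are not given: they have to be found in the camera images.
- carrier: Top-heavy sample tube, one rigid 40-85 g piece: black round foot (34 mm diameter, 12 mm high), collar (21 mm, to 17 mm), amber tube (13 mm), red cap (16 mm, 55 to 72 mm up). Loose on the pan, 13-20 mm off-centre in any direction; the foot may overhang the edge. Pushed at the foot it slides and stops with the finger; pushed at tube or cap it tips. Origin: centre of underside; z up; yaw meaningless.
- pan_center (a point): Centre of the top face of the balance's pan: a fixed round steel disc, 60 mm diameter, 6 mm thick, its flat top 14 mm above the balance's deck. A blue ring is printed around this point (inner diameter 44 mm, so 5 mm clear all round the tube's foot when centred). z up; the yaw of this frame has no meaning.
- key_top (a point): Centre of the top of the green round key (26 mm diameter) on the front part of the balance's deck, 129 mm from the pan's centre. It is pressed straight down; its top stands lower than the pan's top.
- key (a joint): Travel of the green key in m: 0 released, 0.006 fully down; a spring pushes it back, fully down takes about 4 N.
- balance: The balance, fixed: white flat box 240 mm (x) by 190 mm (y), deck 48 mm high. Origin: centre of its underside, on the table; its x axis points from the key side to the pan side. In this frame the pan's centre is at x = 50 mm, y = 0 and the key at x = -78 mm, y = -20 mm. A dark display lies flat beside the key, at y = +52 mm.
- weight: Bystander, leave alone: brass check weight, 22 mm diameter, 33 mm high, standing loose on the balance's deck at its front right, about 46 to 56 mm to the side of the key. Origin: centre of its underside.
- spare: Bystander, leave alone: another tube of the same shape with a blue cap and grey foot, standing on the table left of the balance. Origin: centre of its underside.
- jar: Bystander: clear specimen jar with yellow lid, 58 mm diameter, 68 mm high, on the table at the left. Origin: centre of its underside.
- marker: Bystander: white and blue marker pen, 135 mm long, lying on the table at the right. Origin: underside, mid-length; x along the pen.
- tape: Bystander: roll of white label tape, 52 mm diameter, 19 mm high, lying flat on the table at the right. Origin: centre of its underside.
- sanitiser: Bystander: white pump bottle with an orange pump, 72 mm diameter, 189 mm high, on the table at the right. Origin: centre of its underside.

How it is judged:
By the outcome, as a careful person would: the job done as asked, in the order asked, and still so for the second after the job is handed in, with the robot touching nothing.
It also fails if it takes over 48 s, if anything falls off the work surface, if the arm or the gripper's body presses on something with over 40 N, if the wrist force passes 120 N, or if a joint passes its speed limit or range.

## Working session

There is one attempt and no reset: what is moved stays moved. The work goes in short steps, Python scripts to look and compute and a tool call to move; the robot and the scene stay as the last step left them, time stands still between calls to the robot, and variables do not carry over. Pictures are saved under pics/ and viewed, and the job is handed in when it is done.

Besides the shell and the picture viewer there is one more tool, called after "Call:" as name(argument=value, ...), one argument or row to a line, values as JSON. jog_arm: Moves the arm, as the interface text tells. Its arguments: {"type":"object","properties":{"deltas":{"type":"array"},"grip_force":{"type":"number"}},"required":["deltas"]}

```bash
mkdir -p pics
python3 - <<'E'
from bench import sensors, imaging, manip
import cv2
for n in("scene","top","wrist"):
    m=imaging.camera_model(n);print(n,m)
    cv2.imwrite(f"pics/{n}0.png",imaging.camera(n))
s=sensors.get_state();print(s)
E
```

```text
scene {'fov_y': 45.99581115628511, 'cx': 327.4460944314966, 'cy': 196.2114697539659, 'xyz': array([1.79219902, 0.06449944, 0.92474764]), 'orientation': array([[-0.08790321,  0.54270775, -0.83530912],
       [ 0.99604507,  0.05877341, -0.06663254],
       [ 0.01293197, -0.83786275, -0.54572775]])}
top {'fov_y': 55.765262578274594, 'cx': 315.3725451533352, 'cy': 197.41203273135105, 'xyz': array([ 0.33173977, -0.02844215,  1.04531293]), 'orientation': array([[ 9.75642971e-05, -9.75208971e-01,  2.21285909e-01],
       [-9.99992625e-01, -9.44740234e-04, -3.72258486e-03],
       [ 3.83935586e-03, -2.21283913e-01, -9.75201871e-01]])}
wrist {'fov_y': 65.70646984690485, 'cx': 319.6336023270201, 'cy': 199.7206973415092, 'hand_eye': array([[-3.26500436e-04, -9.53544636e-01, -3.01251591e-01,
         7.65139878e-02],
       [ 9.99999888e-01, -4.14470837e-04,  2.28101846e-04,
        -4.44795907e-04],
       [-3.42365291e-04, -3.01251483e-01,  9.53544664e-01,
        -1.42243361e-01],
       [ 0.00000000e+00,  0.00000000e+00,  0.00000000e+00,
         1.00000000e+00]])}
{'time_s': 0.15, 'joint_positions': array([ 1.20280552,  0.53701712, -0.00445939,  1.53864569,  0.00261397,
        1.06729066, -0.07120408]), 'dq': array([-6.45997315e-04, -1.47814400e-03, -4.92890521e-04, -2.83513193e-03,
        3.47426876e-05, -1.50888543e-03,  4.21379235e-04]), 'joint_efforts': array([ 1.87295722e-03, -5.83783472e+01,  1.04974698e+00, -2.59349942e+01,
        1.24195419e-02,  6.48102854e-03,  2.84920844e-05]), 'eef_pos': array([ 0.19305496, -0.62015782,  0.23059815]), 'ee_rot': array([[ 9.54778378e-01,  2.97318008e-01, -4.99984431e-04],
       [ 2.97318411e-01, -9.54777553e-01,  1.25940535e-03],
       [-1.02930021e-04, -1.35110758e-03, -9.99999082e-01]]), 'wrist_force': array([-0.17886574, -0.58336892, -0.42775715]), 'ft_torque': array([-0.0059959 ,  0.01000935, -0.01037765]), 'width': 0.08516641652729151}
```

View pics/top0.png

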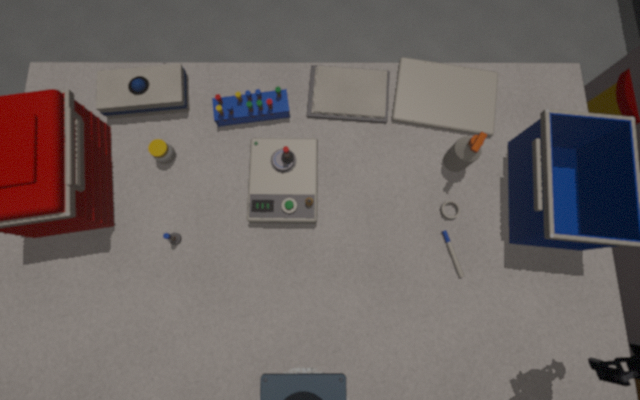

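View pics/scene0.png

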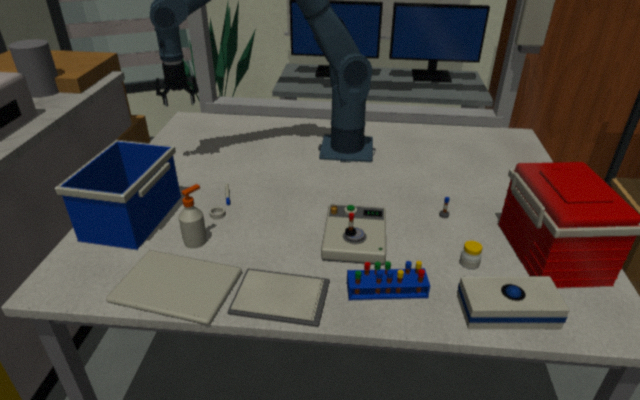

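View pics/wrist0.png

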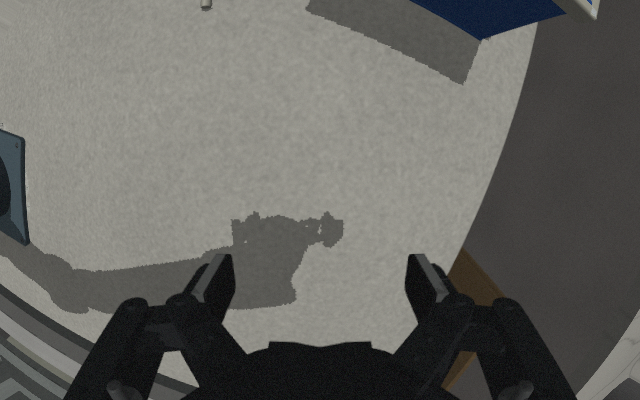

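The top view shows the balance around (284,180), with the pan at about (283,160), the foot near (288,157), the key at (289,205) and the weight at (309,203). The arm is clear at the lower right. Next I'll work out rough positions and set up helpers.

```bash
cat > h.py <<'E'
from bench import sensors, imaging, manip
import cv2, numpy as np
def f_of(m): return 200/np.tan(np.radians(m['fov_y']/2))
def ray(name,uv,st=None):
    m=imaging.camera_model(name);f=f_of(m);d=np.array([uv[0]-m['cx'],uv[1]-m['cy']])
    if name!='wrist':
        v=np.array([d[0]/f,d[1]/f,1]);return np.array(m['xyz']),m['orientation']@(v/np.linalg.norm(v))
    r=np.linalg.norm(d);t=r/f;v=np.array([*(d/max(r,1e-9)*np.sin(t)),np.cos(t)])
    H=m['hand_eye'];R=st['ee_rot']
    return st['eef_pos']+R@H[:3,3],R@H[:3,:3]@v
def onz(name,uv,z,st=None):
    o,d=ray(name,uv,st);return o+d*(z-o[2])/d[2]
def proj(p,st):
    m=imaging.camera_model('wrist');H=m['hand_eye'];f=f_of(m)
    q=st['ee_rot'].T@(np.asarray(p)-st['eef_pos']);c=H[:3,:3].T@(q-H[:3,3])
    r=np.hypot(c[0],c[1]);t=np.arctan2(r,c[2]);return m['cx']+f*t*c[0]/r,m['cy']+f*t*c[1]/r
def snap(fn,name='wrist'):
    st=sensors.get_state();im=imaging.camera(name);cv2.imwrite(f'pics/{fn}.png',im);return st,im
E
python3 - <<'E'
from h import *
for l,uv,z in[('pan',(283,160),.062),('key',(289,205),.055),('weight',(309,202),.07),('spare',(168,236),.07),('jar',(159,148),.068),('c1',(250,138),.048),('c2',(317,138),.048),('c3',(317,221),.048),('c4',(250,221),.048),('sanit',(480,142),.189),('cap',(286,149),.134)]: print(l,onz('top',uv,z).round(3))
im=cv2.imread('pics/top0.png')[120:240,230:340];cv2.imwrite('pics/topc.png',cv2.resize(im,None,fx=5,fy=5,interpolation=2))
E
```

```text
pan [0.659 0.056 0.062]
key [0.536 0.038 0.055]
weight [ 0.541 -0.015  0.07 ]
spare [0.451 0.348 0.07 ]
jar [0.691 0.394 0.068]
c1 [0.729 0.151 0.048]
c2 [ 0.729 -0.037  0.048]
c3 [ 0.494 -0.037  0.048]
c4 [0.493 0.142 0.048]
sanit [ 0.663 -0.428  0.189]
cap [0.665 0.043 0.134]
```

View pics/topc.png

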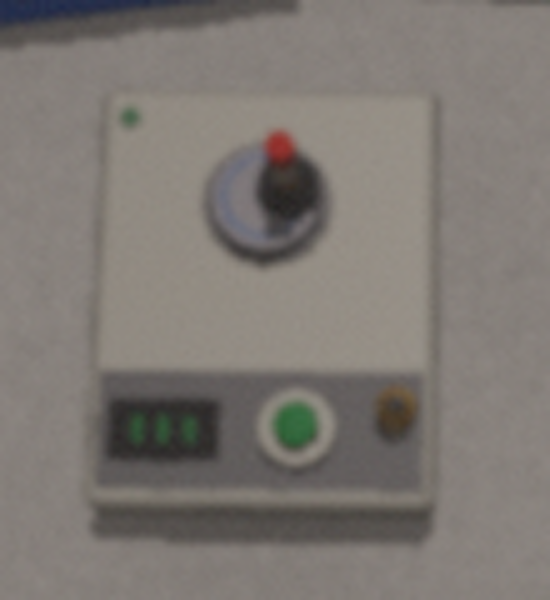

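Call:
jog_arm(
  deltas=[
    [[14, 20, -13, 0, -0.06], [14, 55, -35, 0, -0.16], [14, 95, -61, 0, -0.27], [14, 135, -87, 0, -0.38], [14, 175, -112, 0, -0.49], [14, 215, -138, 0, -0.6], [14, 255, -164, 0, -0.72], [14, 295, -189, 0, -0.83], [14, 335, -215, 0, -0.94], [14, 375, -241, 0, -1.05], [14, 415, -266, 0, -1.17], [14, 455, -292, 0, -1.28], [14, 495, -318, 0, -1.39], [14, 535, -343, 0, -1.5], [14, 575, -369, 0, -1.61], [14, 610, -392, 5, -1.71], [14, 640, -411, 12, -1.8], [14, 660, -424, 22, -1.86], [14, 670, -430, 30, -1.88], [14, 670, -430, 30, -1.88]],
  ],
  grip_force=20,
)

```text
time_s: 2.15
eef_pos: [0.7044, -0.0095, 0.1993]
ee_rot: [[-0.575, 0.818, -0.003], [0.818, 0.575, 0.001], [0.002, -0.002, -1.0]]
wrist_force: [-0.4, 0.7, 0.6]
width: 0.0143
```

Run:
```python
from h import *
st,im=snap('w1');print({k:np.round(v,4) for k,v in st.items()})
for z in(.062,.074,.134):print(proj([.659,.056,z],st))
```

```text
{'time_s': np.float64(2.15), 'joint_positions': array([ 0.2789,  0.7273, -0.5449,  1.3739,  0.3859,  1.1493,  0.3004]), 'dq': array([ 0.0378, -0.0383,  0.0242,  0.0139, -0.0017,  0.0144, -0.0056]), 'joint_efforts': array([ -1.0845, -64.8724,  -9.1861, -25.7676,   0.1017,  -0.1947,
         0.0793]), 'eef_pos': array([ 0.7044, -0.0095,  0.1993]), 'ee_rot': array([[-5.748e-01,  8.183e-01, -2.900e-03],
       [ 8.183e-01,  5.748e-01,  8.000e-04],
       [ 2.300e-03, -2.000e-03, -1.000e+00]]), 'wrist_force': array([-0.4036,  0.707 ,  0.5973]), 'ft_torque': array([-0.0232,  0.0088, -0.0028]), 'width': np.float64(0.0143)}
(np.float64(320.95272702996573), np.float64(102.87764318718138))
(np.float64(320.9926720423813), np.float64(102.77028024787658))
(np.float64(321.261687556079), np.float64(102.04745123896132))
```

View pics/w1.png

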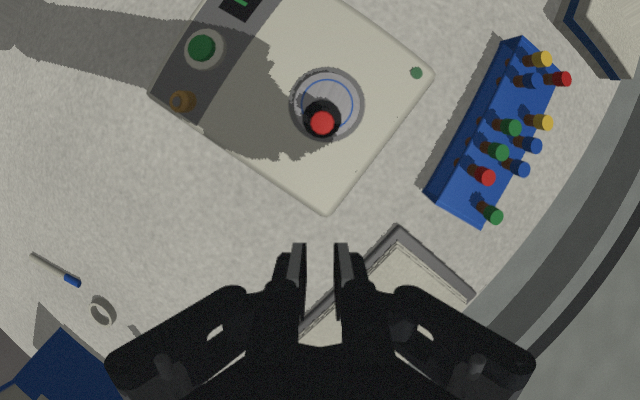

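The wrist view shows the pan at about (327,103) with its blue ring, the black foot at about (320,118) and the key at (202,47). The fingers are clear behind the tube. Measuring next.

```bash
cat >> h.py <<'E'
def pts2z(cn,z,st): return np.array([onz('wrist',p,z,st)[:2] for p in cn])
def fitc(P,r=None):
    from scipy.optimize import least_squares
    c0=np.append(P.mean(0),r or .02)
    g=(lambda q:np.hypot(*(P-q[:2]).T)-q[2]) if r is None else (lambda q:np.hypot(*(P-q[:2]).T)-r)
    s=least_squares(g,c0 if r is None else c0[:2],loss='soft_l1',f_scale=.0007);return s.x,np.sqrt(np.mean(s.fun**2))
def measure(st,im,c0,win=60,zt=.062):
    u,v=map(int,proj([*c0,zt],st));x0,y0=max(u-win,0),max(v-win,0)
    w=im[y0:v+win,x0:u+win].astype(int);B,G,R=w[...,0],w[...,1],w[...,2]
    blue=(B-R>25)&(B-G>12)
    ys,xs=np.nonzero(blue);out={}
    if len(xs)>20:
        P=pts2z(np.c_[xs+x0,ys+y0],zt,st);k=np.hypot(*(P-c0).T)<.035;out['ring']=fitc(P[k]),k.sum()
    dark=(np.max(w,2)<38).astype(np.uint8)
    red=((R>90)&(G<70)&(B<80)).astype(np.uint8)
    cs,_=cv2.findContours(red,0,1)
    if cs:
        c=max(cs,key=cv2.contourArea).reshape(-1,2)+[x0,y0];out['cap']=fitc(pts2z(c,zt+.072,st),.008)
    return out,blue,dark,(x0,y0)
E
python3 - <<'E'
from h import *
st=sensors.get_state();im=cv2.imread('pics/w1.png')
o,b,d,(x0,y0)=measure(st,im,np.array([.655,.055]));print(o,x0,y0)
c=im[40:170,255:395]
print(im[[100,110,118,125,130,135,140],312], im[103,[290,296,300,306,340,345,350,353,358]])
cv2.imwrite('pics/w1c.png',cv2.resize(np.hstack([c]),None,fx=4,fy=4,interpolation=2))
# key
hsv=cv2.cvtColor(im,cv2.COLOR_BGR2HSV);m=cv2.inRange(hsv,(40,80,30),(85,255,255));m[:,:170]=0;m[:,240:]=0;m[:20]=0;m[90:]=0
c=max(cv2.findContours(m,0,1)[0],key=cv2.contourArea).reshape(-1,2);print('key',fitc(pts2z(c,.055,st)))
E
```

```text
{'ring': ((array([0.66394315, 0.05594612, 0.02271556]), np.float64(0.0005488850279846708)), np.int64(237)), 'cap': (array([0.66737249, 0.04319294]), np.float64(0.0003988762301453205))} 257 39
[[ 80  80  81]
 [ 20  22  19]
 [ 43  46 151]
 [ 49  49 160]
 [ 15  15  46]
 [ 41  41  41]
 [ 88  96  96]] [[ 72  70  72]
 [110 110 110]
 [ 83  70  62]
 [ 82  83  84]
 [142 142 143]
 [147 148 148]
 [151 146 144]
 [148 132 125]
 [142 143 145]]
key (array([0.53148093, 0.03725903, 0.013329  ]), np.float64(0.0006345521772583827))
```

View pics/w1c.png

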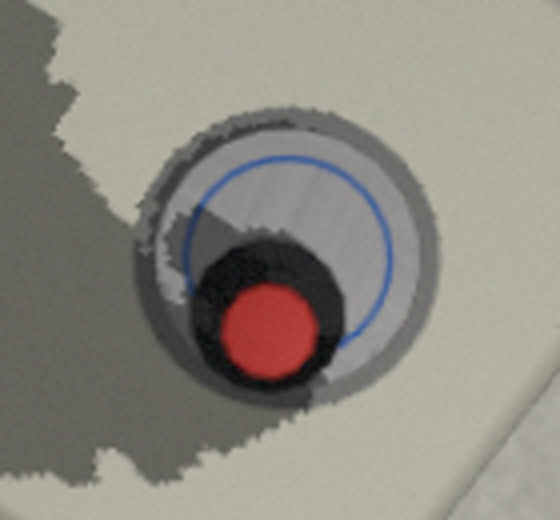

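```bash
cat >> h.py <<'E'
def foot(st,im,c0,zt=.062):
    # gray threshold: foot contour from darkest blob joined with cap
    u,v=map(int,proj([*c0,zt+.012],st));win=45;x0,y0=u-win,max(v-win,0)
    w=im[y0:v+win,x0:u+win];hsv=cv2.cvtColor(w,cv2.COLOR_BGR2HSV)
    m=((w.max(2)<48)|((hsv[...,1]>120)&((hsv[...,0]<12)|(hsv[...,0]>170)))).astype(np.uint8)
    m=cv2.morphologyEx(m,cv2.MORPH_OPEN,np.ones((5,5)))
    c=max(cv2.findContours(m,0,1)[0],key=cv2.contourArea).reshape(-1,2)+[x0,y0]
    return fitc(pts2z(c,zt+.012,st),.017),fitc(pts2z(c,zt+.012,st))
E
python3 - <<'E'
from h import *
st=sensors.get_state();im=cv2.imread('pics/w1.png')
print(foot(st,im,np.array([.667,.043])))
E
```

```text
((array([0.66703284, 0.04266345]), np.float64(0.0012288692115167955)), (array([0.66714391, 0.04271142, 0.01592119]), np.float64(0.0005166414132079624)))
```

Call:
jog_arm(
  deltas=[
    [[14, 6, -4, 10, -0.1], [14, 14, -9, 30, -0.22], [14, 25, -15, 55, -0.33], [14, 25, -15, 80, -0.361], [14, 25, -15, 103, -0.361], [14, 25, -15, 115, -0.361], [14, 25, -15, 119, -0.361], [14, 25, -15, 119, -0.361]],
  ],
)

```text
time_s: 3.0
eef_pos: [0.6786, 0.0, 0.0827]
ee_rot: [[-0.825, 0.565, 0.0], [0.565, 0.825, -0.001], [-0.001, -0.0, -1.0]]
wrist_force: [0.2, 0.2, 0.0]
width: 0.0144
```

Run:
```python
from h import *
st,im=snap('w2');print(st['eef_pos'].round(4),st['ee_rot'].round(3),st['wrist_force'].round(2))
o,*_=measure(st,im,np.array([.664,.056]),100);print(o)
print(proj([.664,.056,.062],st),proj(st['eef_pos'],st),proj([.667,.043,.074],st))
```

```text
[0.6786 0.     0.0827] [[-0.825  0.565  0.   ]
 [ 0.565  0.825 -0.001]
 [-0.001 -0.    -1.   ]] [0.25 0.16 0.02]
{'ring': ((array([0.66365884, 0.05805733, 0.02269394]), np.float64(0.0005230521041822314)), np.int64(546)), 'cap': (array([0.66647521, 0.04529114]), np.float64(0.0006066894790039683))}
(np.float64(389.538015592308), np.float64(169.3930863273234)) (np.float64(320.16620517634055), np.float64(259.9361890881443)) (np.float64(376.3881717414001), np.float64(192.77697082385376))
```

View pics/w2.png

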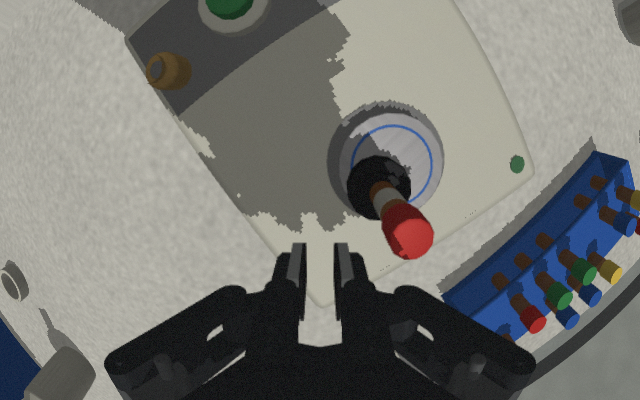

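I turned the wrong way: the fingers now point past the tube, still clear of it. I'll turn back to line up with the push direction.

Call:
jog_arm(
  deltas=[
    [[14, 1, 0, 0, 0.1], [14, 2, 1, 0, 0.25], [14, 3, 1, 0, 0.4], [14, 3, 1, 0, 0.55], [14, 3, 1, 0, 0.68], [14, 3, 1, 0, 0.738], [14, 3, 1, 0, 0.738]],
  ],
)

```text
time_s: 3.75
eef_pos: [0.6775, 0.0038, 0.0839]
ee_rot: [[-0.232, 0.973, 0.002], [0.973, 0.232, -0.0], [-0.001, 0.002, -1.0]]
wrist_force: [0.7, -0.1, 0.2]
width: 0.014
```

Run:
```python
from h import *
st,im=snap('w3');print(st['eef_pos'].round(4),st['ee_rot'].round(3),st['wrist_force'].round(2))
o,*_=measure(st,im,np.array([.664,.056]),100);print(o);print(foot(st,im,[.667,.044]))
R=st['ee_rot']
for n,p in(('ring',o['ring'][0][0][:2]),('foot',foot(st,im,[.667,.044])[1][0][:2])):print(n,(R.T@np.array([*(p-st['eef_pos'][:2]),0])).round(4))
```

```text
[0.6775 0.0038 0.0839] [[-0.232  0.973  0.002]
 [ 0.973  0.232 -0.   ]
 [-0.001  0.002 -1.   ]] [ 0.68 -0.11  0.2 ]
{'ring': ((array([0.66361265, 0.05815635, 0.02263953]), np.float64(0.0005188584707035862)), np.int64(630)), 'cap': (array([0.66699844, 0.04590109]), np.float64(0.00039237988875388054))}
((array([0.66661974, 0.03672428]), np.float64(0.005340315140527323)), (array([0.66746231, 0.03669571, 0.01604677]), np.float64(0.0051946152229679025)))
ring [ 0.0561 -0.0009 -0.    ]
foot [ 0.0343 -0.0022 -0.    ]
```

View pics/w3.png

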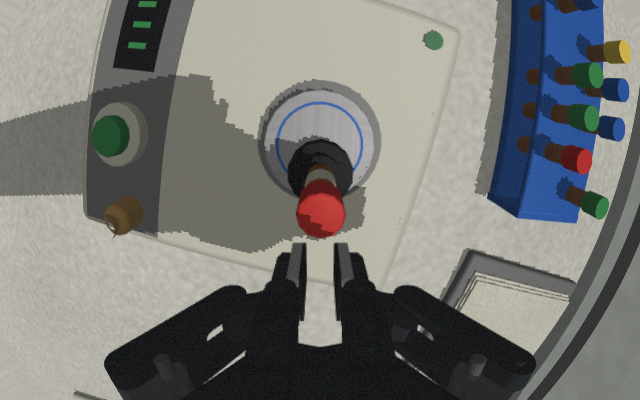

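Aligned: the foot is centred ahead of the finger gap at column 320, and the ring is about 56 mm ahead of the TCP. I'll lower and approach until I'm short of contact.

Call:
jog_arm(
  deltas=[
    [[14, 0, 0, 4, 0], [14, 0, -0.5, 10, 0], [14, 0, -0.5, 15, 0], [14, 0, -0.5, 18, 0], [14, 4, -0.5, 18, 0], [14, 9, -0.5, 18, 0], [14, 12, -0.5, 18, 0], [14, 12, -0.5, 18, 0]],
  ],
)

```text
time_s: 4.6
eef_pos: [0.6733, 0.0164, 0.0646]
ee_rot: [[-0.233, 0.972, 0.0], [0.972, 0.233, 0.001], [0.001, 0.0, -1.0]]
wrist_force: [0.1, -0.9, -0.4]
width: 0.0139
```

```bash
cat > look.py <<'E'
from h import *
import sys
st,im=snap(sys.argv[1]);R=st['ee_rot'];print(st['time_s'],st['eef_pos'].round(4),st['wrist_force'].round(2))
o,*_=measure(st,im,np.array([.664,.058]),100)
for n in o:
    p=o[n][0] if n=='cap' else o[n][0][0];print(n,p.round(4),o[n][-1],(R.T@np.array([*(p[:2]-st['eef_pos'][:2]),0])).round(4))
E
python3 look.py w4
```

```text
4.6 [0.6733 0.0164 0.0646] [ 0.12 -0.86 -0.38]
ring [0.6636 0.0582 0.0227] 758 [0.0429 0.0004 0.    ]
cap [0.6672 0.0449] 0.0022439548288657675 [0.0291 0.0008 0.    ]
```

View pics/w4.png

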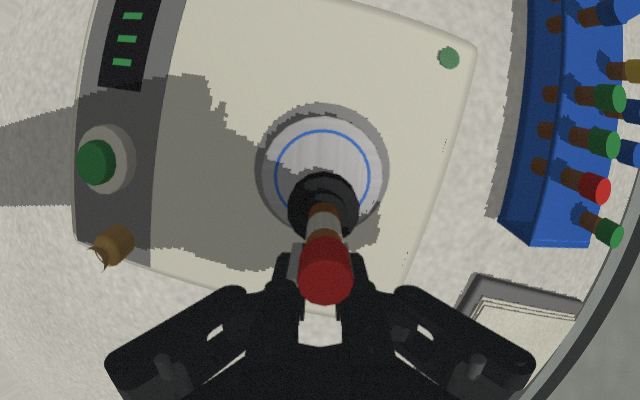

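Call:
jog_arm(
  deltas=[
    [[14, 0.5, 0.3, -1, 0], [14, 1, 0.6, -1.5, 0], [14, 2, 0.6, -1.5, 0], [14, 3, 0.6, -1.5, 0], [14, 4, 0.6, -1.5, 0], [14, 4.8, 0.6, -1.5, 0], [14, 5.6, 0.6, -1.5, 0], [14, 6.4, 0.6, -1.5, 0], [14, 7.2, 0.6, -1.5, 0], [14, 8, 0.6, -1.5, 0], [14, 8.8, 0.6, -1.5, 0], [14, 9.6, 0.6, -1.5, 0], [14, 10.4, 0.6, -1.5, 0], [14, 11, 0.6, -1.5, 0], [14, 11.5, 0.6, -1.5, 0], [14, 12, 0.6, -1.5, 0], [14, 12, 0.6, -1.5, 0]],
  ],
)

```text
time_s: 6.35
eef_pos: [0.671, 0.027, 0.0658]
ee_rot: [[-0.232, 0.973, -0.0], [0.973, 0.232, 0.0], [0.0, -0.0, -1.0]]
wrist_force: [-0.0, -0.5, 0.0]
width: 0.0143
```

```bash
python3 look.py w5
```

```text
6.35 [0.671  0.027  0.0658] [-0.04 -0.53  0.04]
ring [0.6636 0.0582 0.0227] 730 [0.0321 0.     0.    ]
cap [0.6636 0.0541] 0.00197224070693177 [ 0.0281 -0.0009  0.    ]
```

View pics/w5.png

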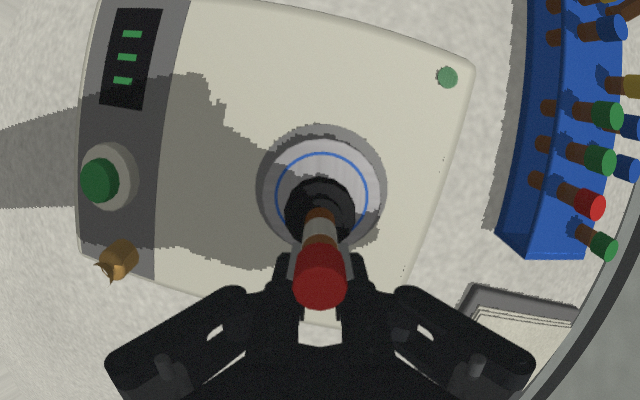

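```bash
cat > foot2.py <<'E'
# front arc of the foot bottom edge (on pan plane) in tool coordinates
from h import *
import sys
st=sensors.get_state();im=cv2.imread(f'pics/{sys.argv[1]}.png');R=st['ee_rot'];ring=np.array([.6636,.0582])
g=im.max(2).astype(int);P=[];Q=[]
# radial profile from rough foot centre (tool x=ring-ish)
c=np.array([float(sys.argv[2]),float(sys.argv[3])])
for a in np.radians(np.arange(-75,76,5)):
    prev=None;best=(0,None);vals=[]
    rs=np.arange(.010,.026,.0004)
    for r in rs:
        t=c+r*np.array([np.cos(a),np.sin(a)]);w=st['eef_pos']+R@np.array([*t,0]);w[2]=.062
        u,v=proj(w,st);vals.append(cv2.getRectSubPix(g.astype(np.float32),(1,1),(u,v))[0,0])
    d=np.array(vals);i=np.nonzero(d[5:]>52)[0]
    if len(i): P.append(c+rs[i[0]+5]*np.array([np.cos(a),np.sin(a)]))
P=np.array(P);f,e=fitc(P,.017);rt=(R.T@np.array([*(ring-st['eef_pos'][:2]),0]))[:2]
print('n',len(P),'foot tool',f.round(4),'rms',e,'ring tool',rt.round(4),'ring-foot mm',((rt-f)*1e3).round(2),'free r',fitc(P)[0].round(4))
E
python3 foot2.py w5 .028 0
python3 - <<'E'
import cv2
im=cv2.imread('pics/w5.png')[110:260,240:400];cv2.imwrite('pics/w5c.png',cv2.resize(im*1,None,fx=5,fy=4.0,interpolation=2))
E
```

```text
n 31 foot tool [ 0.0263 -0.001 ] rms 0.0002444661841016803 ring tool [ 0.0321 -0.    ] ring-foot mm [5.8  0.96] free r [ 0.0267 -0.001   0.0167]
```

View pics/w5c.png

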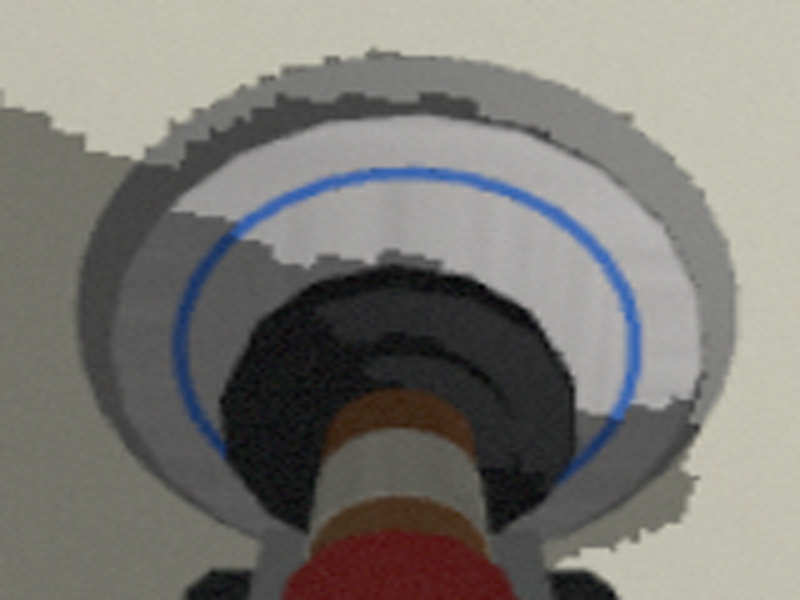

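The bottom-edge fit puts the foot 5.8 mm short of the ring centre and 1 mm to the side. I'll finish with a slow push.

Call:
jog_arm(
  deltas=[
    [[14, 0.6, 0.1, 0, 0], [14, 1.3, 0.2, 0, 0], [14, 2, 0.4, 0, 0], [14, 2.7, 0.5, 0, 0], [14, 3.4, 0.6, 0, 0], [14, 4.1, 0.8, 0, 0], [14, 4.8, 0.9, 0, 0], [14, 5.3, 1, 0, 0], [14, 5.8, 1, 0, 0], [14, 5.8, 1, 0, 0]],
  ],
)

```text
time_s: 7.4
eef_pos: [0.6707, 0.0329, 0.0658]
ee_rot: [[-0.232, 0.973, -0.0], [0.973, 0.232, 0.0], [0.0, 0.0, -1.0]]
wrist_force: [-0.6, -0.3, 0.0]
width: 0.0139
```

```bash
python3 look.py w6; python3 foot2.py w6 .0265 0
python3 - <<'E'
import cv2
im=cv2.imread('pics/w6.png')[110:260,240:400];cv2.imwrite('pics/w6c.png',cv2.resize(im*1,None,fx=5,fy=4.0,interpolation=2))
E
```

```text
7.4 [0.6707 0.0329 0.0658] [-0.65 -0.28  0.01]
ring [0.6636 0.0583 0.0226] 752 [ 0.0263 -0.001   0.    ]
cap [0.6634 0.0597] 0.0004896242345304125 [ 0.0278 -0.0008  0.    ]
n 31 foot tool [ 0.0262 -0.001 ] rms 0.0002319083279680604 ring tool [ 0.0263 -0.001 ] ring-foot mm [ 0.1  -0.02] free r [ 0.0268 -0.001   0.0166]
```

View pics/w6c.png

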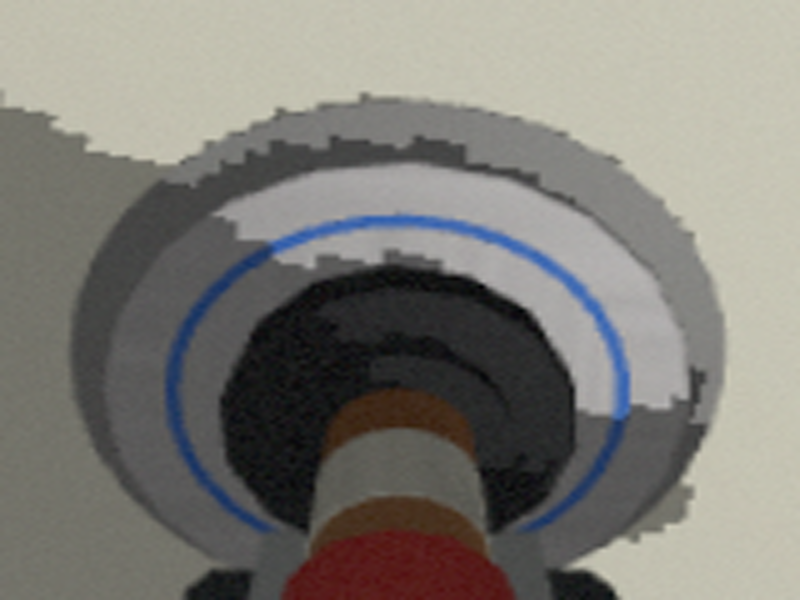

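Foot centred to within 0.1 mm of the ring by this fit. Backing straight off and lifting.

Call:
jog_arm(
  deltas=[
    [[14, -1, 0, 0, 0], [14, -4, 0, 0, 0], [14, -10, 0, 0, 0], [14, -18, 0, 0, 0], [14, -28, 0, 0, 0], [14, -38, 0, 0, 0], [14, -45, 0, 0, 0], [14, -45, 0, -15, 0], [14, -45, 0, -40, 0], [14, -45, 0, -75, 0], [0, -45, 0, -110, 0], [0, -45, 0, -128, 0], [0, -45, 0, -134, 0], [0, -45, 0, -134, 0]],
  ],
)

```text
time_s: 8.85
eef_pos: [0.6815, -0.0106, 0.201]
ee_rot: [[-0.232, 0.973, 0.002], [0.973, 0.232, 0.0], [-0.0, 0.002, -1.0]]
wrist_force: [-0.0, -0.5, -0.5]
width: -0.0
```

```bash
python3 look.py w7
python3 - <<'E'
from h import *
st=sensors.get_state();im=cv2.imread('pics/w7.png');print(foot(st,im,[.6635,.058]))
hsv=cv2.cvtColor(im,cv2.COLOR_BGR2HSV);m=cv2.inRange(hsv,(40,80,25),(85,255,255));u,v=map(int,proj([.533,.038,.055],st));k=np.zeros_like(m);k[max(v-30,0):v+30,u-30:u+30]=1
c=max(cv2.findContours(m*k,0,1)[0],key=cv2.contourArea).reshape(-1,2)
for z in(.052,.055,.058):print(fitc(pts2z(c,z,st)))
E
```

```text
8.85 [ 0.6815 -0.0106  0.201 ] [-0.04 -0.47 -0.5 ]
ring [0.6636 0.0581 0.0227] 343 [ 0.071  -0.0014 -0.    ]
cap [0.6637 0.0588] 0.00046322733144428996 [ 0.0717 -0.0012 -0.    ]
((array([0.66075603, 0.06087852]), np.float64(0.0025362532207114908)), (array([0.6616744 , 0.05976481, 0.01484796]), np.float64(0.001267029204616328)))
(array([0.52971739, 0.03830983, 0.01338801]), np.float64(0.00064107596979234))
(array([0.53108707, 0.03858113, 0.01324931]), np.float64(0.0006344348795053783))
(array([0.53245676, 0.03885243, 0.01311061]), np.float64(0.0006277938822903445))
```

View pics/w7.png

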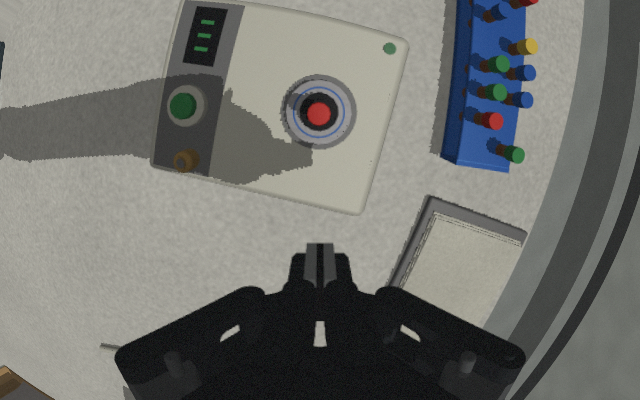

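Tube upright and centred, with cap and ring centres within 0.7 mm. The key is at (183,105) in the image, about (0.533,0.039). Moving above it with closed fingers.

Call:
jog_arm(
  deltas=[
    [[0, 5, -8, 0, 0], [0, 15, -24, 0, 0], [0, 28, -45, 0, 0], [0, 42, -67, 0, 0], [0, 56, -90, 0, 0], [0, 69, -110, 0, 0], [0, 78, -125, 0, 0], [0, 82, -132, 10, 0], [0, 82, -132, 35, 0], [0, 82, -132, 60, 0], [0, 82, -132, 75, 0], [0, 82, -132, 80, 0], [0, 82, -132, 80, 0]],
  ],
)

```text
time_s: 10.2
eef_pos: [0.5333, 0.0381, 0.119]
ee_rot: [[-0.232, 0.973, -0.002], [0.973, 0.232, 0.0], [0.0, -0.002, -1.0]]
wrist_force: [-0.5, 0.6, 0.2]
width: 0.0002
```

```bash
cat > key.py <<'E'
from h import *
import sys
st,im=snap(sys.argv[1]);R=st['ee_rot'];print(st['time_s'],st['eef_pos'].round(4),st['wrist_force'].round(2))
hsv=cv2.cvtColor(im,cv2.COLOR_BGR2HSV);m=cv2.inRange(hsv,(40,80,25),(85,255,255));u,v=map(int,proj([.533,.038,.055],st));k=np.zeros_like(m);k[max(v-60,0):v+60,u-60:u+60]=1
c=max(cv2.findContours(m*k,0,1)[0],key=cv2.contourArea).reshape(-1,2)
for z in(.054,.058):
    P=pts2z(c,z,st);f,e=fitc(P,.013);print(z,f,e,fitc(P)[0][2],(R.T@np.array([*(f-st['eef_pos'][:2]),0])).round(4))
E
python3 key.py w8
```

```text
10.2 [0.5333 0.0381 0.119 ] [-0.52  0.64  0.19]
0.054 [0.53656916 0.03579076] 0.0007632625942873832 0.01355960679373937 [-0.003   0.0026 -0.    ]
0.058 [0.53614623 0.03728571] 0.0005975290392961107 0.013297428293460721 [-0.0015  0.0026 -0.    ]
```

View pics/w8.png

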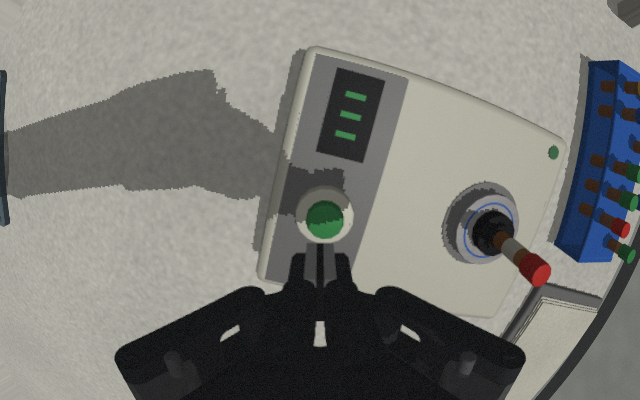

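Call:
jog_arm(
  deltas=[
    [[0, -0.5, 1, 8, 0], [0, -1, 2.5, 22, 0], [0, -1, 2.5, 37, 0], [0, -1, 2.5, 48, 0], [0, -1, 2.5, 54, 0], [0, -1, 2.5, 56, 0], [0, -1, 2.5, 57, 0], [0, -1, 2.5, 58, 0], [0, -1, 2.5, 59, 0], [0, -1, 2.5, 60, 0], [0, -1, 2.5, 61, 0], [0, -1, 2.5, 61, 0]],
  ],
)

```text
time_s: 11.45
eef_pos: [0.5359, 0.0376, 0.0627]
ee_rot: [[-0.232, 0.973, -0.001], [0.973, 0.232, -0.003], [-0.003, -0.002, -1.0]]
wrist_force: [-18.0, -3.5, 49.6]
width: 0.0
```

```bash
python3 key.py w9
```

```text
11.45 [0.5359 0.0376 0.0627] [-17.96  -3.48  49.61]
0.054 [0.53658761 0.03484196] 0.002470945662000059 0.011029215186189467 [-0.0029  0.      0.    ]
0.058 [0.53624831 0.03607529] 0.0023650466482961967 0.010732018907294576 [-0.0016 -0.      0.    ]
```

View pics/w9.png

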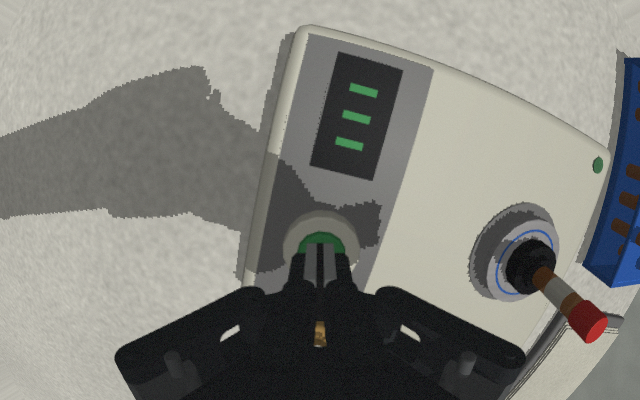

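50 N here, so something other than the key spring is being pressed, possibly a raised rim around the key. Backing off right away.

Call:
jog_arm(
  deltas=[
    [[0, 0, 0, -5, 0], [0, 0, 0, -15, 0], [0, 0, 0, -30, 0], [0, 0, 0, -31, 0], [0, 0, 0, -31, 0]],
  ],
)

```text
time_s: 12.0
eef_pos: [0.5368, 0.0377, 0.0902]
ee_rot: [[-0.232, 0.973, 0.001], [0.973, 0.232, 0.0], [-0.0, 0.001, -1.0]]
wrist_force: [-0.1, 0.9, 0.5]
width: 0.0001
```

```bash
python3 key.py w10
python3 - <<'E'
from h import *
im=cv2.imread('pics/w10.png')[150:300,240:400];cv2.imwrite('pics/w10c.png',cv2.resize(im,None,fx=4,fy=4,interpolation=2))
im=imaging.camera('scene');cv2.imwrite('pics/s10c.png',cv2.resize(im[180:280,290:420],None,fx=6,fy=6,interpolation=2))
E
```

```text
12.0 [0.5368 0.0377 0.0902] [-0.12  0.88  0.48]
0.054 [0.53603907 0.03691987] 0.002347179050370009 0.012563122674130199 [-0.0006 -0.001  -0.    ]
0.058 [0.53567962 0.03840157] 0.002474090983115939 0.012279227511536725 [ 0.0009 -0.001  -0.    ]
```

View pics/w10c.png

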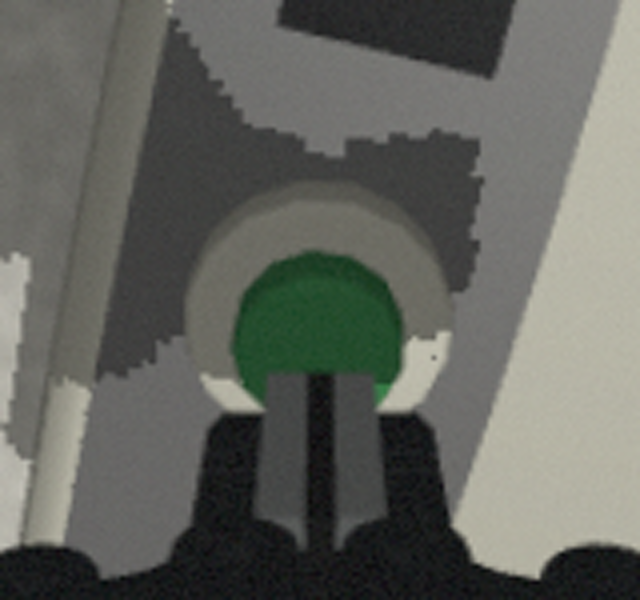

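View pics/s10c.png

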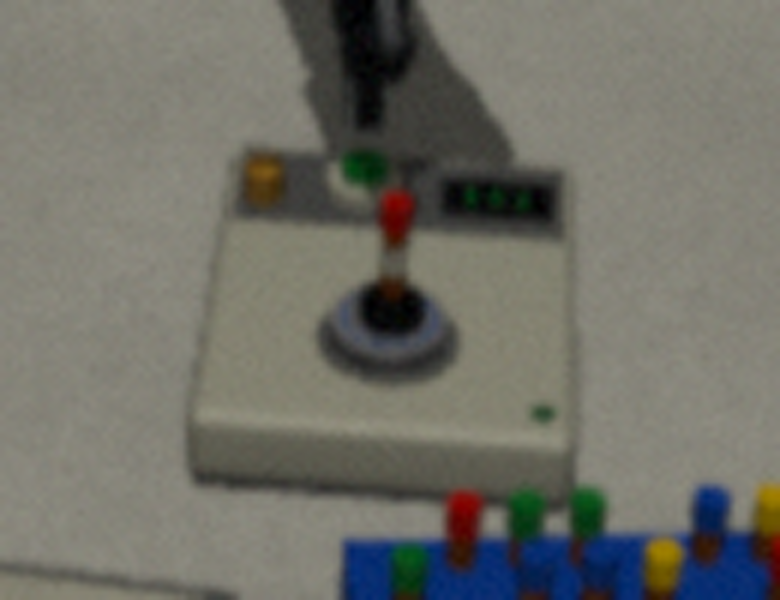

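Run:
```python
from h import *
st=sensors.get_state();R=st['ee_rot']
for d in(-5,0,5,10):print(d,[np.round(proj(st['eef_pos']+R@np.array([.011,y,d/1e3]),st),1) for y in(0,.007,.0145)])
# key top height: ring dims in w8 of key: pixel width of green in unoccluded rows
im=cv2.imread('pics/w10.png')
print([tuple(im[r,320]) for r in(195,200,205,210,212,214,216,220,225,240)])
print(st['ft_torque'],st['wrist_force'])
```

```text
-5 [array([321. , 244.6]), array([335.3, 244.6]), array([350.5, 244.5])]
0 [array([321. , 240.3]), array([334.8, 240.3]), array([349.6, 240.2])]
5 [array([320.9, 236.3]), array([334.4, 236.2]), array([348.7, 236.1])]
10 [array([320.9, 232.4]), array([333.9, 232.4]), array([347.9, 232.3])]
[(np.uint8(73), np.uint8(76), np.uint8(77)), (np.uint8(94), np.uint8(100), np.uint8(101)), (np.uint8(98), np.uint8(108), np.uint8(108)), (np.uint8(99), np.uint8(108), np.uint8(107)), (np.uint8(80), np.uint8(92), np.uint8(84)), (np.uint8(33), np.uint8(60), np.uint8(27)), (np.uint8(41), np.uint8(65), np.uint8(35)), (np.uint8(47), np.uint8(78), np.uint8(38)), (np.uint8(45), np.uint8(76), np.uint8(38)), (np.uint8(39), np.uint8(73), np.uint8(33))]
[-0.00299275 -0.02076352  0.01718964] [-0.35951881  0.06331824 -0.10695719]
```

Run:
```python
from h import *
st=sensors.get_state();R=st['ee_rot']
s9=dict(st);s9['eef_pos']=np.array([.5359,.0376,.0627]);
for uv in((320,325),(320,335),(320,345)):
    for z in(.081,.048):
        p=onz('wrist',uv,z,s9);print(uv,z,p.round(4),(R.T@(p-s9['eef_pos'])).round(3))
im=cv2.imread('pics/w9.png');cv2.imwrite('pics/w9c.png',cv2.resize(im[220:380,240:400],None,fx=3.7,fy=3.7,interpolation=2))
# weight pos from w7, w4
im=cv2.imread('pics/w7.png');cv2.imwrite('pics/w7c.png',cv2.resize(im[70:190,140:260],None,fx=4,fy=4,interpolation=2))
```

```text
(320, 325) 0.081 [0.5422 0.0091 0.081 ] [-0.029 -0.001 -0.018]
(320, 325) 0.048 [ 0.5488 -0.0186  0.048 ] [-0.058 -0.     0.015]
(320, 335) 0.081 [0.5438 0.0021 0.081 ] [-0.036 -0.001 -0.018]
(320, 335) 0.048 [ 0.5509 -0.0274  0.048 ] [-0.067 -0.     0.015]
(320, 345) 0.081 [ 0.5456 -0.0053  0.081 ] [-0.044 -0.001 -0.018]
(320, 345) 0.048 [ 0.5532 -0.0368  0.048 ] [-0.076 -0.     0.015]
```

View pics/w9c.png

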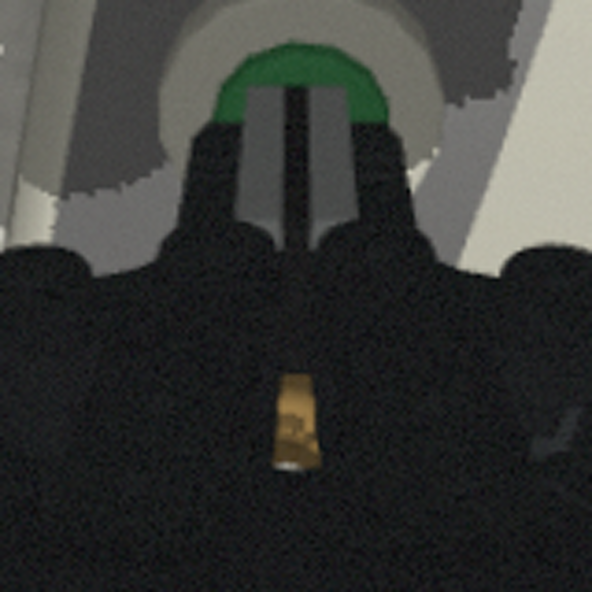

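View pics/w7c.png

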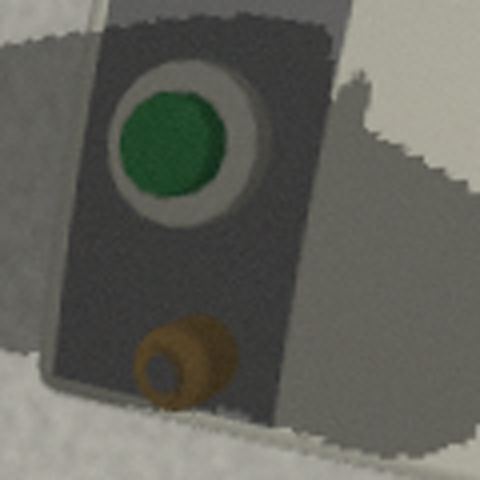

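Call:
jog_arm(
  deltas=[
    [[0, 1.2, -0.7, 8, 0], [0, 1.2, -0.7, 16, 0], [0, 1.2, -0.7, 21, 0], [0, 1.2, -0.7, 23, 0], [0, 1.2, -0.7, 23, 0]],
  ],
)

```text
time_s: 12.6
eef_pos: [0.5347, 0.0388, 0.0662]
ee_rot: [[-0.232, 0.973, -0.002], [0.973, 0.232, -0.0], [0.0, -0.002, -1.0]]
wrist_force: [-2.3, 0.5, 3.0]
width: -0.0
```

```bash
cat > f.py <<'E'
from h import *
s=sensors.get_state();print(s['eef_pos'].round(4),s['wrist_force'].round(2),s['ft_torque'].round(3))
E
python3 f.py
```

```text
[0.5347 0.0388 0.0662] [-2.29  0.48  3.03] [-0.02   0.369 -0.053]
```

The spring starts at TCP z of about 0.066 and reads 3 N there, so the shut tips reach past the TCP. The earlier 50 N was the key's end stop, meaning I pressed too far. Continuing in small steps.

Call:
jog_arm(
  deltas=[
    [[0, 0, 0, 1, 0], [0, 0, 0, 1, 0], [0, 0, 0, 1, 0]],
  ],
)

```text
time_s: 12.9
eef_pos: [0.5353, 0.0388, 0.0659]
ee_rot: [[-0.232, 0.973, -0.0], [0.973, 0.232, -0.0], [-0.0, -0.0, -1.0]]
wrist_force: [-1.2, 0.6, 2.2]
width: -0.0001
```

```bash
python3 f.py
```

```text
[0.5353 0.0388 0.0659] [-1.2   0.59  2.23] [0.002 0.492 0.02 ]
```

Call:
jog_arm(
  deltas=[
    [[0, 0, 0, 0.7, 0], [0, 0, 0, 1.4, 0], [0, 0, 0, 1.4, 0]],
  ],
)

```text
time_s: 13.2
eef_pos: [0.5355, 0.0388, 0.0644]
ee_rot: [[-0.232, 0.973, 0.0], [0.973, 0.232, 0.0], [-0.0, 0.0, -1.0]]
wrist_force: [-1.4, -0.3, 3.4]
width: -0.0003
```

```bash
python3 f.py
```

```text
[0.5355 0.0388 0.0644] [-1.42 -0.27  3.44] [ 0.009  0.47  -0.028]
```

Call:
jog_arm(
  deltas=[
    [[0, 0, 0, 0.7, 0], [0, 0, 0, 1.4, 0], [0, 0, 0, 1.4, 0]],
  ],
)

```text
time_s: 13.5
eef_pos: [0.5355, 0.0388, 0.0635]
ee_rot: [[-0.232, 0.973, 0.0], [0.973, 0.232, -0.0], [-0.0, 0.0, -1.0]]
wrist_force: [-3.8, 0.3, 9.2]
width: -0.0
```

```bash
python3 f.py
```

```text
[0.5355 0.0388 0.0635] [-3.78  0.27  9.2 ] [-0.111  0.895 -0.029]
```

Call:
jog_arm(
  deltas=[
    [[0, 0, 0, 0.5, 0], [0, 0, 0, 0.5, 0], [0, 0, 0, 0.5, 0], [0, 0, 0, 0.5, 0]],
  ],
)

```text
time_s: 13.9
eef_pos: [0.5356, 0.0388, 0.0634]
ee_rot: [[-0.232, 0.973, 0.0], [0.973, 0.232, -0.001], [-0.001, 0.0, -1.0]]
wrist_force: [-4.9, -0.2, 14.7]
width: -0.0002
```

```bash
python3 f.py
python3 - <<'E'
from h import *
st,im=snap('w11');cv2.imwrite('pics/w11c.png',cv2.resize(im[190:300,240:400],None,fx=4,fy=4,interpolation=2))
st,im=snap('s11','scene');cv2.imwrite('pics/s11c.png',cv2.resize(im[180:280,290:420],None,fx=6,fy=6,interpolation=2))
E
```

```text
[0.5356 0.0388 0.0634] [-4.94 -0.24 14.69] [-0.102  1.169  0.023]
```

View pics/w11c.png

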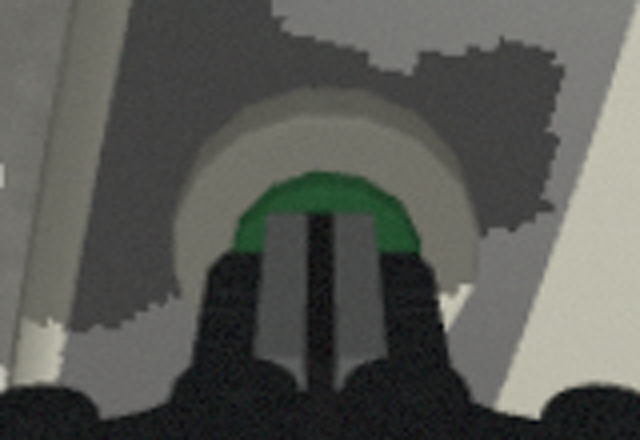

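View pics/s11c.png

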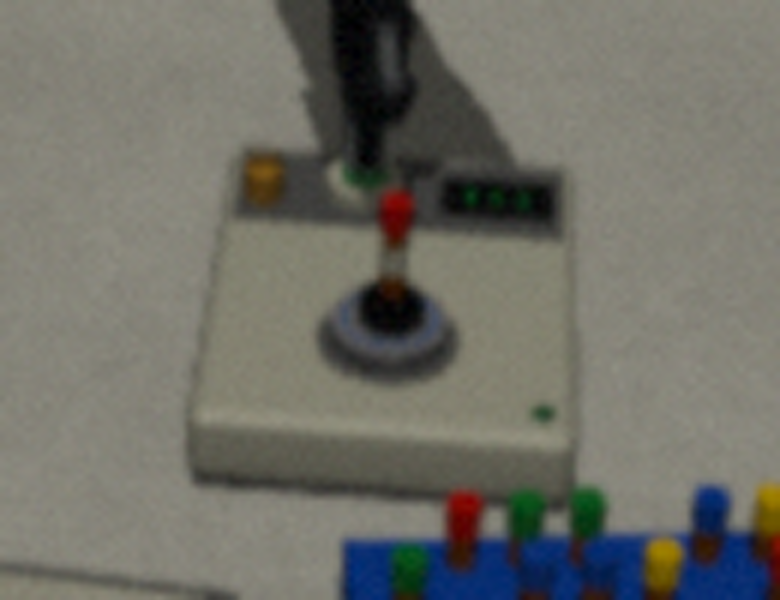

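Run:
```python
from h import *
st=sensors.get_state();R=st['ee_rot'];a=R[:2,0]
for n,e in(('w10',[.5368,.0377,.0902]),('w11',[.5356,.0388,.0634])):
    s=dict(st);s['eef_pos']=np.array(e)
    k=np.array([.5358,.0390])+.013*a
    print(n,[round(proj([*k,z],s)[1],1) for z in(.052,.054,.056,.058,.060,.062,.064)])
    im=cv2.imread(f'pics/{n}.png');u=int(proj([*k,.058],s)[0]);print([int(x) for x in im[205:246,u-3:u+4,1].mean(1)])
```

```text
w10 [np.float64(208.9), np.float64(209.9), np.float64(211.0), np.float64(212.2), np.float64(213.3), np.float64(214.5), np.float64(215.7)]
[107, 107, 107, 108, 107, 107, 107, 92, 71, 61, 61, 62, 62, 66, 72, 79, 78, 79, 77, 75, 75, 75, 76, 76, 75, 76, 75, 75, 75, 75, 74, 75, 76, 75, 77, 74, 75, 64, 46, 28, 30]
w11 [np.float64(227.7), np.float64(229.2), np.float64(230.7), np.float64(232.2), np.float64(233.7), np.float64(235.3), np.float64(237.0)]
[66, 66, 66, 65, 65, 65, 69, 81, 88, 89, 90, 90, 91, 98, 109, 116, 114, 112, 112, 112, 111, 111, 112, 112, 111, 113, 111, 103, 71, 68, 68, 75, 81, 83, 80, 80, 78, 69, 50, 35, 34]
```

The key is bottomed: its top dropped about 6 mm between the pictures, it stops at the same height again, and 14.7 N is well above the 4 N spring. Releasing.

Call:
jog_arm(
  deltas=[
    [[0, 0, 0, -2, 0], [0, 0, 0, -6, 0], [0, 0, 0, -12, 0], [0, 0, 0, -25, 0], [0, 0, 0, -50, 0], [0, 0, 0, -85, 0], [0, 0, 0, -115, 0], [0, -15, 0, -135, 0], [0, -40, 0, -140, 0], [0, -70, 0, -140, 0], [0, -90, 0, -140, 0], [0, -95, 0, -140, 0], [0, -95, 0, -140, 0]],
  ],
)

```text
time_s: 15.3
eef_pos: [0.5575, -0.0539, 0.2029]
ee_rot: [[-0.231, 0.973, 0.0], [0.973, 0.231, 0.0], [0.0, 0.0, -1.0]]
wrist_force: [-0.0, 0.6, -0.2]
width: 0.0001
```

```bash
python3 look.py w12;python3 foot2.py w12 0 0 >/dev/null 2>&1
python3 - <<'E'
from h import *
st,im=snap('s12','scene')
st2,im2=snap('t12','top')
a=cv2.imread('pics/top0.png')[120:240,150:330];b=im2[120:240,150:330]
cv2.imwrite('pics/cmp.png',cv2.resize(np.vstack([a,b]),None,fx=2.5,fy=2.5,interpolation=2))
E
```

```text
15.3 [ 0.5575 -0.0539  0.2029] [-0.02  0.58 -0.18]
ring [0.6636 0.0583 0.0227] 221 [8.470e-02 1.291e-01 1.000e-04]
cap [0.6629 0.0588] 0.0008118181361142641 [8.530e-02 1.285e-01 1.000e-04]
```

View pics/w12.png

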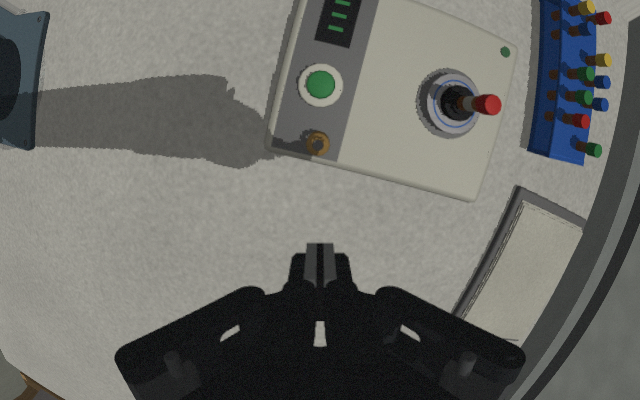

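View pics/cmp.png

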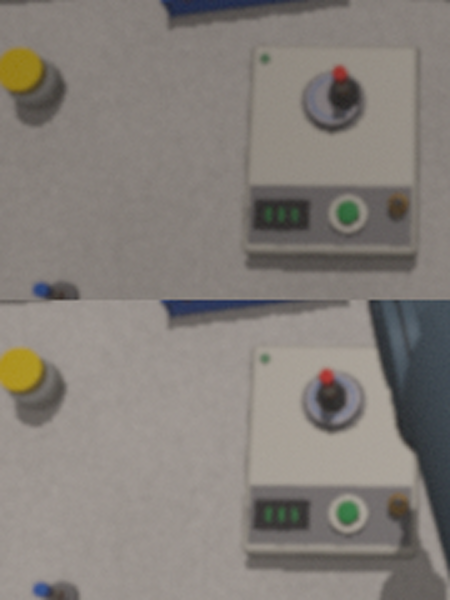

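The tube stands upright in the ring with the ring visible around the foot. The key has popped back up, and the weight, jar and spare are unmoved. Handing in.

```bash
python3 -c "
from bench import manip
print(manip.close_job())"
```

```text
the job is handed in; nothing more can be done
None
```

I pushed the tube to the centre of the blue ring by its foot, without gripping or lifting it. I backed the fingers away, pressed the green key to its stop and released it, then handed in at about 15 s.

- **Tube:** the foot was 0.1 mm from the ring centre by a bottom-edge fit just before I backed off. After the key press, cap and ring centres still agreed to about 1 mm, and the tube stood upright with nothing touching it.
- **Key:** it was fully pressed twice, both times after the tube was centred. The first press was too hard: I misjudged how far the shut fingertips reach, hit the end stop and read about 50 N at the wrist before backing off. Contact was at the fingertips on the key, not the gripper's body. I pressed again slowly, stopping at about 15 N with the key down about 6 mm, and it sprang back when released.
- **Other things:** the weight, jar and spare tube look unmoved in the before and after top views. I didn't check the marker, tape and sanitiser afterwards; the fingers never worked near them.
- **Slips and disagreements:**
  - I turned the gripper the wrong way once, clear of everything, and corrected it.
  - The first ring measurement was about 2 mm off the later ones, which agreed with each other.
  - The key's height came out at 60–69 mm depending on the view, so I went by the force and the stop instead.
  - A separate foot fit, taken from above after I backed off, was poor (about 2–3 mm off), so I relied on the bottom-edge fit and the cap position.

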